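Nip a newly bound book in the book press

ROBOT

A 6-joint arm with a two-finger parallel gripper is mounted at the origin on the work surface. World frame = base frame: x ahead of the robot, y to its left, z up, the work surface at z = 0. Lengths are in m, angles in rad, forces in N, time in s.
With the tool pointing down it reaches from about 0.275 to 0.825 m from the base axis. Payload 5.2 kg.
Tool frame: the origin (TCP) lies midway between the tips of the shut fingers; the grasp point (between the pads) lies bot.tcp_to_grasp behind it (bot.tcp_to_grasp is the distance from the TCP to the grasp point, in m); z points along the fingers, y is the line along which they close (so a half turn about z gives the same grasp; the last joint's range is limited). The gripper opens to 93 mm and grips with 3 to 60 N. Pads are 15 mm wide; open, the fingers measure 128 mm over their backs; the gripper's body (75 mm by 188 mm) begins 65 mm behind the grasp point.
Start: joints at [1.111, 0.259, 1.535, -0, 1.348, -0.203], TCP at [0.14, 0.532, 0.219] pointing down, gripper open.
Joint ranges: [-3.14, 3.14], [-0.91, 2.08], [0.19, 2.58], [-1.22, 4.36], [0.22, 2.71], [-3.12, 3.12]. Speed limits (rad/s): [2.57, 2.57, 3.14, 3.14, 3.14, 3.14].

INTERFACE

Orientations are given as a unit quaternion [x, y, z, w].
In Python, from plant import bot, eyes, nets gives the robot as it stands.
- The arm moves only by the shell command python3 -m crank 'ROWS' [FORCE]. ROWS is JSON, a list of rows, each an object with "travel": the shift along the tool's x, y, z in m, a list of three; "delta_rot": the turn, a rotation vector about the tool's x, y, z in degrees, a list of three; "grip": the finger opening in m, from 0 to 0.093. In form: [{"travel": [dx, dy, dz], "delta_rot": [wx, wy, wz], "grip": grip}, ...]. A call has 1 to 20 rows; each row shifts and turns the commanded pose from where the row before left it, along the tool's axes as they then stand; what a row does not reach is not made up. A row lasts 1/10 s, in which the tool goes at most 50 mm and 8.59 degrees, less where a joint would pass 70% of its speed; a pose out of reach is approached as far as the arm can. A call is refused whole if a number of a shift passes 0.05 or a number of a turn 8.59, either way. A call with a gripper value outside its range is refused whole. The fingers move at their own pace and stop on an object; FORCE is the grip in N (left out, the last holds). Time passes only in rows, so rows that do not move let the fingers close. It gives the time, the measured TCP pose, the force, the opening and the grip force at its end, in the units of the state.
- bot.observe(): the state, without advancing time (a new reading comes with each control period).
- eyes.grab_frame(name): name is "scene" or "top" or "wrist"; returns the picture (420x560x3 uint8, red, green, blue); there is no depth.
- eyes.get_calibration(name): a dict with "K" (3x3 intrinsics, pixels), "k1" (the pictures are not rectified: a ray, as slopes to the right and down, at radius r is drawn at 1 + k1 r^2 times it, then the intrinsics apply), "eye" and "attitude" of the camera in the world. Camera axes: x right, y up, looking along -z (the intrinsics and any distortion apply to the point x, -y, -z); pixel columns grow to the right and rows downward; lengths in m; the calibration is good to about 2 mm. A picture is of the moment at which its call begins: read the wrist's pose just before it. get_calibration takes no time and is no camera call; for the wrist camera it gives the pose at the moment of the call.
- bot.sign_off(): hands the job in; it is judged then, once.
Trained networks look in the newest picture that a camera, given by its name, has taken for a name from the list of things; names that differ only in an ending like _2 or _b are one class to them, and where a whole thing is asked for, a point or a joint stands for the part that bears it (a point fixed in the world has none). Each returns a list of dicts, best first, with "p" (0 to 1); they miss things now and then, are a little off and sometimes report something else, mostly with a low value. They report only what shows in the picture. A call takes as long as a camera call.
- nets.cut_out(camera, query): "pixels" (420x560 bool, what is visible of it).
- nets.spot_point(camera, query): "point" ([x, y, z] in m, in world coordinates, good to about 4 mm: a listed point, or the origin of a listed thing).
The state is a dict: "time": time; "joint_pos": joint angles; "joint_vel": joint speeds; "joint_efforts": joint torques, N m; "tool_pos": TCP position; "tool_rot": TCP orientation; "wrist_force": force on the tool from outside, world axes, zero at the start; "ft_torque": the same for the moment, N m; "finger_gap": finger opening in m; "finger_force": force on a finger pad.
Only numpy, scipy, OpenCV 4.12 (cv2) and the standard library are available. Lean on these libraries where they do the work, as an engineer would, in place of code of your own. Each camera call takes 0.05 s, during which the arm holds its last target. There are 200 camera calls.

TASK

Slide the newly bound book gently along the press's board until its inner edge sits flush against the steel fence. Then screw the handwheel down, clockwise seen from above, until you feel the platen bite on the book, and from the bite give it an eighth of a turn more, which is three divisions of the rim scale read at the brass pointer on the far side: clearly short of that the joints will not set, clearly past it the book is crushed. Let go, leaving the press tight with the book still home, and leave the mug, the jar and the toy figure where they stand.

Things in the scene. Friction and masses are not known exactly. Their poses are not given: they have to be found in the camera images.
- press: Grey iron book press fixed to the bench, 300 mm in x by 262 in y. Origin: on the bench, under the screw axis. x: away from the robot within 15 degrees; y: the side where the book sticks out; z up. Steel columns at x -125 and 125, joined by a yoke 50 mm wide, top 205 mm up with its nuts. Iron platen with a rubber blanket below it: x -95..95, y -75..75, a few mm above the book at the start.
- board_end (a point): Middle of the outer (+y) end of the plywood board on the press's bed, at its top face. The board is 190 mm wide and reaches 245 mm from here to the fence; the book slides on it. Its top is 39 to 46 mm above the bench. This height and the platen's differ from start to start, so the wheel angle at which the platen bites has to be felt.
- scale_mid (a point): Middle of the aluminium rim scale at its top edge, 106 mm from the wheel's axis on the far side (press +x), fixed to the press, 236 mm up. The scale is an upright half band, 6 mm thick, 22 mm high, reaching 84 degrees round to either side, with a dark mark every 15 degrees on its top and outer face, longer every 45 degrees.
- handwheel (a joint): Angle of the handwheel, rad, growing clockwise seen from above, which lowers wheel and platen by 5 mm per rad. At 0 the pointer stands 80 degrees from press +x towards +y. Starts at -0.05 to 0.2; the bite comes at least 0.4 rad later. Before it a steady drag of about 0.8 N m (9 N at the rim); after it the torque rises by 0.8 N m per rad (9 N at the rim). Stopped, part of the drag eases off. Stays where left.
- wheel_centre (a point): Centre of the dark steel handwheel, mid height of its rim, about 255 mm up at the start. Rim: round bar 18 mm thick on a circle of radius 85 mm. Hub radius 20 mm, up to 24 mm above here. Four spokes 14 mm thick at 45, 135, 225, 315 degrees from the pointer; so the rim is free to grasp from above at 90, 180, 270 degrees from it, except on the far half where the scale stands 9 mm outside the rim.
- pointer_tip (a point): Lower tip of the flat brass pointer on the wheel's rim, 118.5 mm out from the wheel's axis and 14 mm below wheel_centre. It moves along the scale's outer face, on the far side of the wheel.
- fence: Steel fence, 150 mm long in x, 30 mm high, fixed at the -y end of the board. Origin: middle of the foot of its face towards the book, 35 mm above the bench. x and y as the press; the face is its plane y = 0 and looks to +y.
- book: Blue cloth hardback, 165 (x) by 235 (y) by about 30 mm thick, 0.6 to 1 kg; origin: centre of its underside. Lies on the board, partly under the platen, within 3 degrees of square, inner (-y) edge 50 to 90 mm from the fence. Home when that edge meets the fence: origin then 117.5 mm from the fence's face and the spine (+y edge) 155 mm from the screw axis, clear of the wheel (94 mm). Slides with a few N.
- brush_mug: White mug, 80 mm wide, 90 mm high, with three brushes, on the bench to the right of the press; origin: centre of its underside. Bystander.
- glue_jar: Glue jar, 72 mm wide, 85 mm high, on the bench to the right of the press; origin: centre of its underside. Bystander.
- toy_bear: Turned wooden bear figure, 60 mm wide, 108 mm high, on the bench to the left; origin: centre of its underside. Bystander.

How it is judged:
On the way, in this order (a step that is already met when the one before it is completed fails the run):
1. the book lies flush against the fence, square to it, before the platen presses on it and with the push eased off (y of book in the frame of fence below 0.12 m and angle between the x axis of book and the x axis of fence, either way round below 0.025 rad and contact force between book and press below 10 N), for 0.2 s.
2. the platen is screwed down until it bites on the book (contact force between book and press above 25 N), for 0.1 s.
At the end, for the whole second after the job is handed in: The book is home (inner edge within 2.5 mm of the fence, square within 1.4 degrees) and the platen presses it with 95 to 170 N, which is the wheel an eighth of a turn past the bite, give or take about 13 degrees; wheel and book at rest (y of book in the frame of fence below 0.12 m and angle between the x axis of book and the x axis of fence, either way round below 0.025 rad and contact force between book and press between 95 and 170 N and velocity of joint handwheel between -0.03 and 0.03 rad/s and linear speed of book below 0.01 m/s); the robot touches nothing.
It fails at once if the book is crushed: pressed with more than 200 N (contact force between book and press above 200 N).
It fails at once if the book is slammed or forced against the fence (over 40 N) (contact force between book and fence above 40 N).
It fails at once if the mug is knocked or moved (over 30 mm) (distance of brush_mug from where it was at the start of the episode above 0.03 m).
It fails at once if the jar is knocked or moved (over 30 mm) (distance of glue_jar from where it was at the start of the episode above 0.03 m).
It fails at once if the toy figure is knocked or moved (over 30 mm) (distance of toy_bear from where it was at the start of the episode above 0.03 m).
It also fails if it takes over 72 s, if anything falls off the work surface, if the arm or the gripper's body presses on something with over 40 N, if the wrist force passes 120 N, or if a joint passes its speed limit or range.

## Working session

There is one attempt and no reset: what is moved stays moved. The work goes in short steps, Python scripts to look and compute and a shell command to move; the robot and the scene stay as the last step left them, time stands still between calls to the robot, and variables do not carry over. Pictures are saved under pics/ and viewed, at most 10 in all, crops included, and the job is handed in when it is done.

```bash
ls; mkdir -p pics
python3 - <<'E'
from plant import bot, eyes, nets
import cv2, numpy as np
s=bot.observe(); print({k:np.round(v,3) for k,v in s.items()}, bot.tcp_to_grasp)
ims=[]
for c in ["scene","top"]:
    im=eyes.grab_frame(c); cv2.imwrite(f"pics/{c}0.png",im[...,::-1])
    k=eyes.get_calibration(c); print(c,np.round(k["eye"],3),np.round(k["attitude"],3))
    for n in ["press","board_end","scale_mid","wheel_centre","pointer_tip","fence","book","brush_mug","glue_jar","toy_bear"]:
        r=nets.spot_point(c,n)
        print(n,[(np.round(a["point"],3),round(a["p"],2)) for a in r[:2]])
print(bot.observe()["time"])
E
```

```text
pics
{'time': np.float64(0.0), 'joint_pos': array([ 1.111,  0.259,  1.536,  0.   ,  1.348, -0.203]), 'joint_vel': array([ 0.001, -0.   , -0.001,  0.001,  0.   , -0.001]), 'joint_efforts': array([-2.0000e-03, -4.3733e+01, -2.8399e+01,  7.2000e-02,  4.2000e-02,
       -0.0000e+00]), 'tool_pos': array([0.139, 0.531, 0.218]), 'tool_rot': array([ 0.128,  0.992, -0.001, -0.   ]), 'wrist_force': array([0.22 , 0.053, 0.577]), 'ft_torque': array([-0.054,  0.007,  0.002]), 'finger_force': np.float64(0.0), 'finger_gap': np.float64(0.093)} 0.0188
scene [ 1.084 -0.476  1.186] [0.275 0.125 0.397 0.867]
press [(array([ 0.551, -0.028,  0.002]), 0.71)]
board_end [(array([0.568, 0.089, 0.239]), 0.48)]
scale_mid [(array([ 0.66 , -0.006,  0.235]), 0.67)]
wheel_centre [(array([ 0.554, -0.027,  0.251]), 0.69)]
pointer_tip [(array([0.563, 0.087, 0.242]), 0.83)]
fence [(array([ 0.573, -0.105,  0.034]), 0.77)]
book [(array([0.528, 0.098, 0.042]), 0.56)]
brush_mug [(array([ 0.436, -0.408,  0.   ]), 0.86)]
glue_jar [(array([ 0.673, -0.423, -0.003]), 0.86)]
toy_bear [(array([ 0.461,  0.435, -0.002]), 0.85)]
top [ 0.364 -0.002  1.617] [-0.044  0.053  0.711 -0.7  ]
press [(array([ 0.556, -0.03 ,  0.001]), 0.57)]
board_end [(array([ 0.57 , -0.109,  0.032]), 0.43)]
scale_mid [(array([ 0.66 , -0.01 ,  0.234]), 0.78)]
wheel_centre [(array([ 0.554, -0.028,  0.254]), 0.85)]
pointer_tip [(array([0.563, 0.089, 0.24 ]), 0.87)]
fence [(array([ 0.57 , -0.103,  0.032]), 0.51)]
book [(array([0.529, 0.093, 0.039]), 0.58)]
brush_mug [(array([ 0.432, -0.407, -0.003]), 0.77)]
glue_jar [(array([ 0.681, -0.425,  0.   ]), 0.88)]
toy_bear [(array([0.46 , 0.435, 0.002]), 0.9)]
1.1
```

View pics/scene0.png

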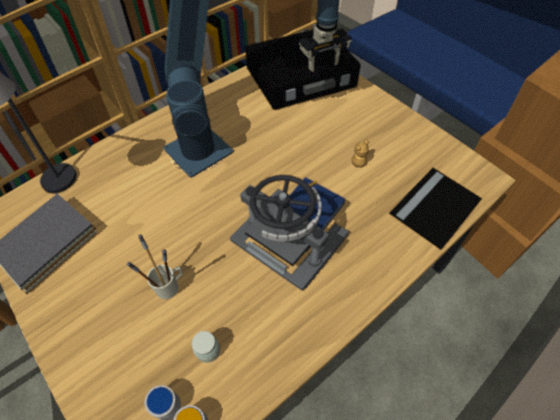

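View pics/top0.png

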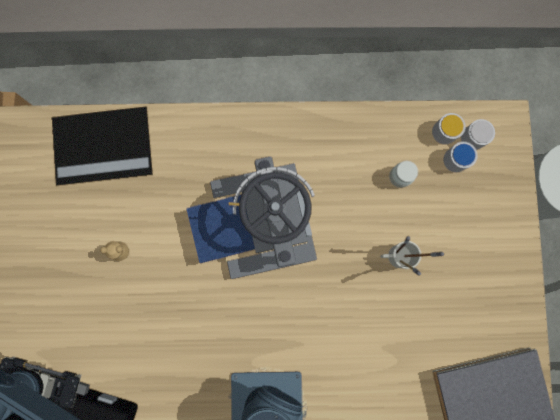

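```bash
cat > h.py <<'E'
import numpy as np, cv2
from scipy.spatial.transform import Rotation as R
from plant import bot, eyes, nets
def onplane(c,uv,z):
    k=eyes.get_calibration(c); K=np.array(k["K"])
    p=cv2.undistortPoints(np.array(uv,float).reshape(-1,1,2),K,np.array([k["k1"],0,0,0,0.]))[:,0]
    d=np.c_[p[:,0],-p[:,1],-np.ones(len(p))]@R.from_quat(k["attitude"]).as_matrix().T
    e=np.array(k["eye"]); return e+d*((z-e[2])/d[:,2])[:,None]
E
python3 - <<'E'
from h import *
for c in ["top","scene"]:
    im=cv2.imread(f"pics/{c}0.png"); b,g,r=[im[...,i].astype(int) for i in range(3)]
    m=((b>1.6*r+10)&(b>1.2*g)).astype(np.uint8)
    w=np.zeros_like(m)
    if c=="top": w[185:270,180:260]=1
    else: w[170:235,270:350]=1
    m*=w
    q=cv2.findContours(m,0,cv2.CHAIN_APPROX_NONE)[0]; q=max(q,key=cv2.contourArea)[:,0]
    P=onplane(c,q,0.0725)[:,:2]
    for yaw in (10,11.5,13):
        a=np.radians(yaw);u=np.array([np.cos(a),np.sin(a)]);v=np.array([-u[1],u[0]])
        D=P-[0.554,-0.028]; X=D@u;Y=D@v
        print(c,yaw,"x",X.min(),X.max(),"y",Y.min(),Y.max())
        e=[(x,Y[abs(X-x)<4].max()) for x in np.arange(X.min()+15,X.max()-10,8)]
        e=np.array(e); print("spine fit slope deg",np.degrees(np.arctan(np.polyfit(e[:,0],e[:,1],1)[0])),np.median(e[:,1]))
# press base bottom edges (bench) in top picture via mask of press
eyes.grab_frame("top")
for n in ["press","book","fence"]:
    r=nets.cut_out("top",n)
    if r:
        q=np.argwhere(r[0]["pixels"])[:,::-1]; print(n,r[0]["p"],len(q),q.min(0),q.max(0),cv2.minAreaRect(q.astype(np.int32)))
im=cv2.imread("pics/top0.png")[150:290,170:330]
cv2.imwrite("pics/topc.png",cv2.resize(im,None,fx=5,fy=4.2857,interpolation=cv2.INTER_CUBIC)[:600,:800])
E
```

```text
top 10 x -0.09018125861159712 0.0757768217748077 y 0.07529367554866295 0.24484729647401388Traceback (most recent call last):
  File "<stdin>", line 16, in <module>
IndexError: too many indices for array: array is 1-dimensional, but 2 were indexed
```

Run:
```python
from h import *
for c in ["top","scene"]:
    im=cv2.imread(f"pics/{c}0.png"); b,g,r=[im[...,i].astype(int) for i in range(3)]
    m=((b>1.6*r+10)&(b>1.2*g)).astype(np.uint8)
    w=np.zeros_like(m)
    if c=="top": w[185:270,180:260]=1
    else: w[170:235,270:350]=1
    m*=w
    q=cv2.findContours(m,0,cv2.CHAIN_APPROX_NONE)[0]; q=max(q,key=cv2.contourArea)[:,0]
    P=onplane(c,q,0.0725)[:,:2]
    a=np.radians(11);u=np.array([np.cos(a),np.sin(a)]);v=np.array([-u[1],u[0]])
    D=P-[0.554,-0.028]; X=D@u;Y=D@v
    print(c,"x",X.min(),X.max(),"y",Y.min(),Y.max())
    e=np.array([(x,Y[abs(X-x)<.005].max()) for x in np.arange(X.min()+.015,X.max()-.01,.008)])
    print("spine slope deg",np.degrees(np.arctan(np.polyfit(e[:,0],e[:,1],1)[0])),np.median(e[:,1]))
eyes.grab_frame("top")
# press base right edge candidates: line through mask
r=nets.cut_out("top","press")
if r:
    m=r[0]["pixels"].astype(np.uint8); q=np.argwhere(m)[:,::-1]; print(r[0]["p"],len(q),q.min(0),q.max(0),cv2.minAreaRect(q.astype(np.int32)))
im=cv2.imread("pics/top0.png")[155:275,175:335]
cv2.imwrite("pics/topc.png",cv2.resize(im,None,fx=5,fy=5,interpolation=cv2.INTER_CUBIC))
```

```text
top x -0.08633516771994082 0.07788608617466428 y 0.07654974155982373 0.24370234102299612
spine slope deg 2.6413418803956223 0.2391829601915666
scene x -0.040496106922356764 0.08078973718592539 y 0.09785318491757251 0.23758239648401383
spine slope deg 2.9973539544673917 0.234173784734639
0.84 7833 [210 156] [316 277] ((267.19482421875, 213.3197021484375), (113.19828033447266, 99.54073333740234), 78.17852020263672)
```

View pics/topc.png

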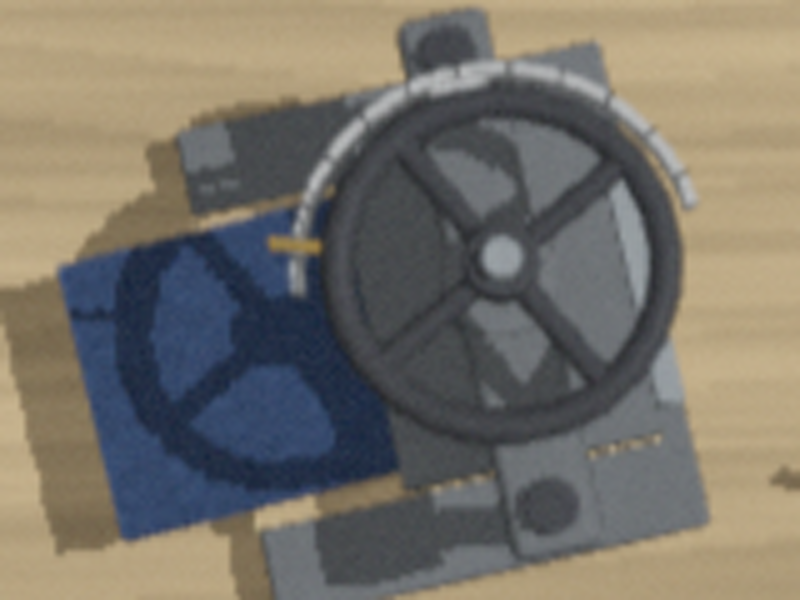

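Run:
```python
from h import *
f=lambda l:[(175+x/5,155+y/5) for x,y in l]
def ang(p,q): d=q-p; return np.degrees(np.arctan2(d[1],d[0])),np.linalg.norm(d[:2])
a=onplane("top",f([(705,525),(600,45)]),0.03); print("base right edge",a.round(3),ang(a[0],a[1]))
a=onplane("top",f([(705,525),(300,600)]),0.03); print("near edge -90",ang(a[0],a[1])[0]-90)
a=onplane("top",f([(550,505),(445,45)]),0.2); print("nuts",a.round(3),a.mean(0),ang(a[0],a[1]))
a=onplane("top",f([(120,540),(62,268)]),0.0725); print("spine",a.round(3),ang(a[0],a[1]))
a=onplane("top",f([(658,438),(430,490)]),0.043); print("board near",ang(a[0],a[1])[0]-90)
a=onplane("top",f([(298,245),(692,205),(298,295)]),[0.236]); print("scale",a.round(3))
```

```text
base right edge [[ 0.425 -0.151  0.03 ]
 [ 0.715 -0.095  0.03 ]] (np.float64(10.852131144364327), np.float64(0.2956967783686446))
near edge -90 9.512293832409824
nuts [[ 0.43  -0.053  0.2  ]
 [ 0.679 -0.002  0.2  ]] [ 0.55468746 -0.02755818  0.2       ] (np.float64(11.785389318893374), np.float64(0.25394212059958704))
spine [[0.42  0.189 0.073]
 [0.578 0.223 0.073]] (np.float64(12.15197915562006), np.float64(0.16160456188925143))
board near 11.921822308585064
scale [[ 0.566  0.076  0.236]
 [ 0.584 -0.129  0.236]
 [ 0.54   0.077  0.236]]
```

```bash
python3 -m crank '[{"travel":[-0.0343,-0.0142,0],"delta_rot":[0,0,0],"grip":0.093},{"travel":[-0.0343,-0.0142,0],"delta_rot":[0,0,0],"grip":0.093},{"travel":[-0.0343,-0.0142,0],"delta_rot":[0,0,0],"grip":0.093},{"travel":[-0.0343,-0.0142,0],"delta_rot":[0,0,0],"grip":0.093},{"travel":[-0.0343,-0.0142,0],"delta_rot":[0,0,0],"grip":0.093},{"travel":[-0.0343,-0.0142,0],"delta_rot":[0,0,0],"grip":0.093},{"travel":[-0.0343,-0.0142,0],"delta_rot":[0,0,0],"grip":0.093},{"travel":[-0.0343,-0.0142,0],"delta_rot":[0,0,0],"grip":0.093},{"travel":[-0.0343,-0.0142,0],"delta_rot":[0,0,0],"grip":0.093},{"travel":[-0.0343,-0.0142,0],"delta_rot":[0,0,0],"grip":0.093},{"travel":[-0.0343,-0.0142,0],"delta_rot":[0,0,0],"grip":0.093},{"travel":[-0.0343,-0.0142,0],"delta_rot":[0,0,0],"grip":0.093}]'
python3 -m crank '[{"travel":[0,0,0],"delta_rot":[0,0,8.04],"grip":0.093},{"travel":[0,0,0],"delta_rot":[0,0,8.04],"grip":0.093},{"travel":[0,0,0],"delta_rot":[0,0,8.04],"grip":0.093},{"travel":[0,0,0],"delta_rot":[0,0,8.04],"grip":0.093},{"travel":[0,0,0],"delta_rot":[0,0,8.04],"grip":0.093},{"travel":[0,0,0],"delta_rot":[0,0,8.04],"grip":0.093},{"travel":[0,0,0],"delta_rot":[0,0,8.04],"grip":0.093},{"travel":[0,0,0],"delta_rot":[0,0,8.04],"grip":0.093},{"travel":[0,0,0],"delta_rot":[0,0,0],"grip":0.093}]'
cat >> h.py <<'E'
AX=np.array([.5545,-.0277]); A=np.radians(11); U=np.array([np.cos(A),np.sin(A)]); V=np.array([-U[1],U[0]])
def rep():
    s=bot.observe(); M=R.from_quat(s["tool_rot"]).as_matrix(); d=np.array(s["tool_pos"])[:2]-AX
    print("t",s["time"],"press xy",np.round([d@U,d@V],4),"z",round(s["tool_pos"][2],4),"yaw_y",round(np.degrees(np.arctan2(M[1,1],M[0,1])),2),"z",M[:,2].round(3),"F press",np.round([s["wrist_force"][:2]@U,s["wrist_force"][:2]@V,s["wrist_force"][2]],2),"T",np.round(s["ft_torque"],2),"j",np.round(s["joint_pos"],2))
E
python3 -c "from h import *;rep()"
```

```text
time: 2.4
tool_pos: [0.4957, 0.2615, 0.2188]
tool_rot: [0.128, 0.992, 0.0, 0.0]
wrist_force: [0.7, -0.5, 0.1]
finger_gap: 0.0927
finger_force: 0.0
time: 3.3
tool_pos: [0.4945, 0.2627, 0.2187]
tool_rot: [0.637, 0.771, 0.0, -0.0]
wrist_force: [0.2, 0.0, -1.2]
finger_gap: 0.0931
finger_force: 0.0
t 3.3 press xy [-0.0035  0.2965] z 0.2187 yaw_y 10.9 z [ 0.  0. -1.] F press [ 0.22 -0.02 -1.15] T [-0.1   0.04  0.05] j [0.29 0.28 1.51 0.   1.35 0.1 ]
```

```bash
python3 -m crank '[{"travel":[0,0,0.0405],"delta_rot":[0,0,0],"grip":0.093},{"travel":[0,0,0.0405],"delta_rot":[0,0,0],"grip":0.093},{"travel":[0,0,0.0405],"delta_rot":[0,0,0],"grip":0.093},{"travel":[0,0,0.0405],"delta_rot":[0,0,0],"grip":0.093},{"travel":[0,0,0],"delta_rot":[0,-6.67,0],"grip":0.093},{"travel":[0,0,0],"delta_rot":[0,-6.67,0],"grip":0.093},{"travel":[0,0,0],"delta_rot":[0,-6.67,0],"grip":0.093},{"travel":[0,0,0],"delta_rot":[0,0,0],"grip":0.093}]'
python3 - <<'E'
from h import *
rep()
im=eyes.grab_frame("wrist"); a=cv2.resize(im,(400,300)); b=eyes.grab_frame("scene")[140:290,200:400]
cv2.imwrite("pics/p1.png",np.hstack([a,cv2.resize(b,(400,300))])[...,::-1])
E
```

```text
time: 4.1
tool_pos: [0.4935, 0.265, 0.0554]
tool_rot: [0.623, 0.762, -0.112, 0.134]
wrist_force: [0.2, 1.8, -1.2]
finger_gap: 0.0928
finger_force: 0.0
t 4.1 press xy [-0.0041  0.299 ] z 0.0554 yaw_y 11.41 z [ 0.066 -0.338 -0.939] F press [ 0.56  1.75 -1.15] T [ 0.14  0.1  -0.04] j [ 0.51  0.54  1.6  -0.37  1.14  0.49]
```

View pics/p1.png

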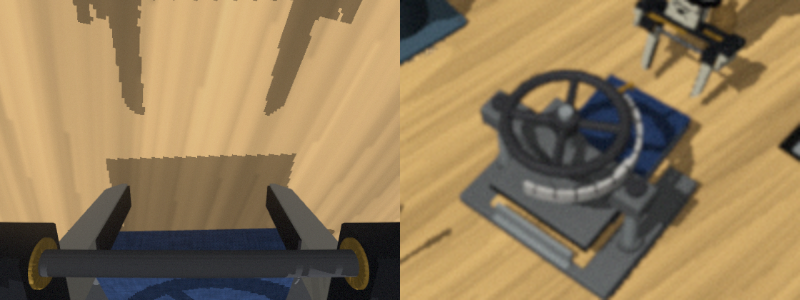

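```bash
python3 -m crank '[{"travel":[-0.0094,0,0.0034],"delta_rot":[0,0,0],"grip":0.093},{"travel":[-0.0094,0,0.0034],"delta_rot":[0,0,0],"grip":0.093},{"travel":[-0.0094,0,0.0034],"delta_rot":[0,0,0],"grip":0.093},{"travel":[-0.0094,0,0.0034],"delta_rot":[0,0,0],"grip":0.093}]' >/dev/null; python3 -c "from h import *;rep()"
python3 -m crank '[{"travel":[-0.0047,0,0.0017],"delta_rot":[0,0,0],"grip":0.093},{"travel":[-0.0047,0,0.0017],"delta_rot":[0,0,0],"grip":0.093},{"travel":[-0.0047,0,0.0017],"delta_rot":[0,0,0],"grip":0.093},{"travel":[-0.0047,0,0.0017],"delta_rot":[0,0,0],"grip":0.093},{"travel":[-0.0047,0,0.0017],"delta_rot":[0,0,0],"grip":0.093},{"travel":[-0.0047,0,0.0017],"delta_rot":[0,0,0],"grip":0.093},{"travel":[-0.0047,0,0.0017],"delta_rot":[0,0,0],"grip":0.093},{"travel":[-0.0047,0,0.0017],"delta_rot":[0,0,0],"grip":0.093}]' >/dev/null; python3 -c "from h import *;rep()"
python3 -m crank '[{"travel":[-0.0047,0,0.0017],"delta_rot":[0,0,0],"grip":0.093},{"travel":[-0.0047,0,0.0017],"delta_rot":[0,0,0],"grip":0.093},{"travel":[-0.0047,0,0.0017],"delta_rot":[0,0,0],"grip":0.093},{"travel":[-0.0047,0,0.0017],"delta_rot":[0,0,0],"grip":0.093},{"travel":[-0.0047,0,0.0017],"delta_rot":[0,0,0],"grip":0.093}]' >/dev/null; python3 -c "from h import *;rep()"
```

```text
t 4.6 press xy [-0.0035  0.2545] z 0.0572 yaw_y 10.87 z [ 0.065 -0.336 -0.94 ] F press [ 0.47 -0.47 -0.93] T [ 0.13  0.06 -0.01] j [ 0.43  0.51  1.66 -0.38  1.1   0.44]
t 5.4 press xy [-0.0037  0.2166] z 0.0569 yaw_y 10.96 z [ 0.065 -0.335 -0.94 ] F press [0.48 5.48 2.54] T [0.86 0.08 0.01] j [ 0.37  0.48  1.69 -0.4   1.06  0.39]
t 5.9 press xy [-0.004   0.1915] z 0.0569 yaw_y 10.94 z [ 0.064 -0.336 -0.94 ] F press [0.41 5.6  1.63] T [ 0.83  0.2  -0.02] j [ 0.33  0.47  1.72 -0.4   1.04  0.36]
```

```bash
python3 -m crank '[{"travel":[-0.0047,0,0.0017],"delta_rot":[0,0,0],"grip":0.093},{"travel":[-0.0047,0,0.0017],"delta_rot":[0,0,0],"grip":0.093},{"travel":[-0.0028,0,0.001],"delta_rot":[0,0,0],"grip":0.093},{"travel":[-0.0019,0,0.0007],"delta_rot":[0,0,0],"grip":0.093},{"travel":[-0.0019,0,0.0007],"delta_rot":[0,0,0],"grip":0.093}]' >/dev/null; python3 -c "from h import *;rep()"
python3 -m crank '[{"travel":[-0.0014,0,0.0005],"delta_rot":[0,0,0],"grip":0.093},{"travel":[-0.0014,0,0.0005],"delta_rot":[0,0,0],"grip":0.093}]' >/dev/null; python3 -c "from h import *;rep()"
python3 -m crank '[{"travel":[-0.0014,0,0.0005],"delta_rot":[0,0,0],"grip":0.093},{"travel":[-0.0014,0,0.0005],"delta_rot":[0,0,0],"grip":0.093}]' >/dev/null; python3 -c "from h import *;rep()"
```

```text
t 6.4 press xy [-0.004   0.1746] z 0.0569 yaw_y 10.94 z [ 0.064 -0.336 -0.94 ] F press [0.16 5.29 2.68] T [ 0.86  0.25 -0.08] j [ 0.3   0.46  1.73 -0.41  1.02  0.33]
t 6.6 press xy [-0.0039  0.1716] z 0.0569 yaw_y 10.95 z [ 0.064 -0.336 -0.94 ] F press [-0.41  5.46  1.85] T [ 0.86  0.15 -0.03] j [ 0.29  0.46  1.73 -0.41  1.02  0.33]
t 6.8 press xy [-0.004   0.1687] z 0.0569 yaw_y 10.95 z [ 0.064 -0.336 -0.94 ] F press [0.23 4.97 1.71] T [ 0.86  0.18 -0.03] j [ 0.28  0.46  1.74 -0.41  1.02  0.32]
```

```bash
python3 -m crank '[{"travel":[-0.0009,0,0.0003],"delta_rot":[0,0,0],"grip":0.093},{"travel":[-0.0009,0,0.0003],"delta_rot":[0,0,0],"grip":0.093}]' >/dev/null; python3 -c "from h import *;rep()"
python3 -m crank '[{"travel":[-0.0009,0,0.0003],"delta_rot":[0,0,0],"grip":0.093},{"travel":[-0.0009,0,0.0003],"delta_rot":[0,0,0],"grip":0.093}]' >/dev/null; python3 -c "from h import *;rep()"
python3 -m crank '[{"travel":[-0.0009,0,0.0003],"delta_rot":[0,0,0],"grip":0.093}]' >/dev/null; python3 -c "from h import *;rep()"
```

```text
t 7.0 press xy [-0.004   0.1667] z 0.0569 yaw_y 10.95 z [ 0.064 -0.336 -0.94 ] F press [-0.72  4.69  1.77] T [ 0.83  0.19 -0.02] j [ 0.28  0.46  1.74 -0.41  1.02  0.32]
t 7.2 press xy [-0.004   0.1649] z 0.0569 yaw_y 10.95 z [ 0.064 -0.336 -0.94 ] F press [-0.62  5.04  1.77] T [0.84 0.13 0.01] j [ 0.28  0.46  1.74 -0.41  1.02  0.32]
t 7.3 press xy [-0.004   0.1639] z 0.0569 yaw_y 10.95 z [ 0.064 -0.336 -0.94 ] F press [-0.41  4.75  1.14] T [ 0.82  0.2  -0.04] j [ 0.28  0.46  1.74 -0.41  1.01  0.32]
```

```bash
python3 -m crank '[{"travel":[-0.0009,0,0.0003],"delta_rot":[0,0,0],"grip":0.093}]' >/dev/null; python3 -c "from h import *;rep()"
python3 -m crank '[{"travel":[-0.0009,0,0.0003],"delta_rot":[0,0,0],"grip":0.093}]' >/dev/null; python3 -c "from h import *;rep()"
python3 -m crank '[{"travel":[-0.0009,0,0.0003],"delta_rot":[0,0,0],"grip":0.093}]' >/dev/null; python3 -c "from h import *;rep()"
```

```text
t 7.4 press xy [-0.004   0.1629] z 0.0569 yaw_y 10.95 z [ 0.064 -0.336 -0.94 ] F press [0.48 4.83 1.32] T [ 0.81  0.17 -0.03] j [ 0.27  0.46  1.74 -0.41  1.01  0.32]
t 7.5 press xy [-0.004   0.1624] z 0.0569 yaw_y 10.94 z [ 0.064 -0.335 -0.94 ] F press [-1.13  9.34  1.72] T [ 1.54  0.45 -0.1 ] j [ 0.27  0.46  1.74 -0.41  1.01  0.31]
t 7.6 press xy [-0.004   0.1623] z 0.0569 yaw_y 10.93 z [ 0.064 -0.334 -0.94 ] F press [-1.36 13.5   3.61] T [ 2.03  0.66 -0.09] j [ 0.27  0.46  1.74 -0.41  1.01  0.31]
```

```bash
python3 -m crank '[{"travel":[-0.0009,0,0.0003],"delta_rot":[0,0,0],"grip":0.093}]' >/dev/null; python3 -c "from h import *;rep()"
python3 -m crank '[{"travel":[-0.0003,0,0.0001],"delta_rot":[0,0,0],"grip":0.093},{"travel":[0,0,0],"delta_rot":[0,0,0],"grip":0.093}]' >/dev/null; python3 -c "from h import *;rep()"
python3 -m crank '[{"travel":[0.001,0,-0.0003],"delta_rot":[0,0,0],"grip":0.093},{"travel":[0.002,0,-0.0007],"delta_rot":[0,0,0],"grip":0.093},{"travel":[0.004,0,-0.0014],"delta_rot":[0,0,0],"grip":0.093},{"travel":[0.02,0,-0.007],"delta_rot":[0,0,0],"grip":0.093},{"travel":[0.03,0,-0.011],"delta_rot":[0,0,0],"grip":0.093},{"travel":[0.03,0,-0.011],"delta_rot":[0,0,0],"grip":0.093}]' >/dev/null
python3 - <<'E'
from h import *
rep()
for c in ["top","scene"]:
    im=eyes.grab_frame(c); cv2.imwrite(f"pics/{c}2.png",im[...,::-1])
    print([(n,[(np.round(a["point"],3),round(a["p"],2)) for a in nets.spot_point(c,n)[:1]]) for n in ["book","fence","pointer_tip","wheel_centre","scale_mid","board_end"]])
a=cv2.imread("pics/top2.png")[150:270,180:340]
cv2.imwrite("pics/p2.png",cv2.resize(a,None,fx=5,fy=5,interpolation=cv2.INTER_CUBIC))
E
```

```text
t 7.7 press xy [-0.004   0.1621] z 0.0569 yaw_y 10.92 z [ 0.064 -0.333 -0.941] F press [-1.69 16.96  5.54] T [ 2.52  0.88 -0.11] j [ 0.27  0.46  1.74 -0.41  1.01  0.31]
t 7.9 press xy [-0.004   0.1622] z 0.0569 yaw_y 10.94 z [ 0.065 -0.332 -0.941] F press [-2.15 15.39  3.94] T [ 2.29  0.75 -0.14] j [ 0.27  0.46  1.74 -0.41  1.01  0.31]
t 8.5 press xy [-0.0038  0.2518] z 0.0568 yaw_y 10.87 z [ 0.064 -0.338 -0.939] F press [-0.03 -0.53  0.31] T [0.12 0.05 0.01] j [ 0.43  0.51  1.66 -0.38  1.1   0.44]
[('book', [(array([0.538, 0.006, 0.039]), 0.83)]), ('fence', [(array([ 0.57 , -0.105,  0.034]), 0.74)]), ('pointer_tip', [(array([0.565, 0.087, 0.237]), 0.93)]), ('wheel_centre', [(array([ 0.555, -0.029,  0.255]), 0.91)]), ('scale_mid', [(array([ 0.66 , -0.01 ,  0.236]), 0.77)]), ('board_end', [(array([0.519, 0.136, 0.043]), 0.72)])]
[('book', []), ('fence', [(array([ 0.571, -0.106,  0.032]), 0.95)]), ('pointer_tip', [(array([0.567, 0.086, 0.242]), 0.92)]), ('wheel_centre', [(array([ 0.55 , -0.027, -0.002]), 0.68)]), ('scale_mid', [(array([ 0.659, -0.007,  0.238]), 0.7)]), ('board_end', [])]
```

View pics/p2.png

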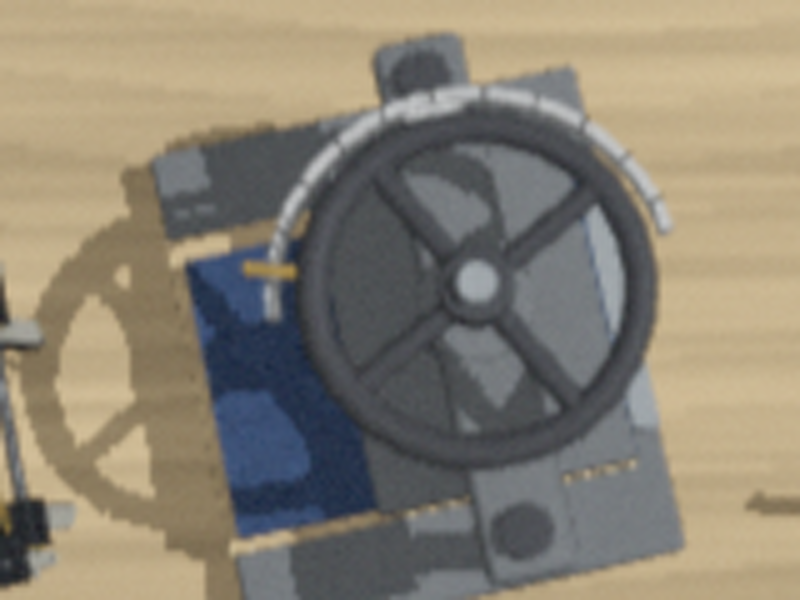

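```bash
python3 -m crank '[{"travel":[0,0,0],"delta_rot":[0,6.67,0],"grip":0.06},{"travel":[0,0,0],"delta_rot":[0,6.67,0],"grip":0.06},{"travel":[0,0,0],"delta_rot":[0,6.67,0],"grip":0.06},{"travel":[0,0,-0.039],"delta_rot":[0,0,0],"grip":0.06},{"travel":[0,0,-0.039],"delta_rot":[0,0,0],"grip":0.06},{"travel":[0,0,-0.039],"delta_rot":[0,0,0],"grip":0.06},{"travel":[0,0,-0.039],"delta_rot":[0,0,0],"grip":0.06},{"travel":[0,0,-0.039],"delta_rot":[0,0,0],"grip":0.06},{"travel":[0,0,-0.039],"delta_rot":[0,0,0],"grip":0.06},{"travel":[0,0,-0.039],"delta_rot":[0,0,0],"grip":0.06},{"travel":[0,0,0],"delta_rot":[0,0,0],"grip":0.06}]' >/dev/null; python3 -c "from h import *;rep()"
python3 -m crank '[{"travel":[-0.037,-0.0022,0],"delta_rot":[0,0,0],"grip":0.06},{"travel":[-0.037,-0.0022,0],"delta_rot":[0,0,0],"grip":0.06},{"travel":[-0.037,-0.0022,0],"delta_rot":[0,0,0],"grip":0.06},{"travel":[-0.037,-0.0022,0],"delta_rot":[0,0,0],"grip":0.06},{"travel":[-0.037,-0.0022,0],"delta_rot":[0,0,0],"grip":0.06},{"travel":[-0.037,-0.0022,0],"delta_rot":[0,0,0],"grip":0.06},{"travel":[-0.037,-0.0022,0],"delta_rot":[0,0,0],"grip":0.06},{"travel":[-0.037,-0.0022,0],"delta_rot":[0,0,0],"grip":0.06},{"travel":[-0.037,-0.0022,0],"delta_rot":[0,0,0],"grip":0.06},{"travel":[0,0,0],"delta_rot":[0,0,-8.21],"grip":0.06},{"travel":[0,0,0],"delta_rot":[0,0,-8.21],"grip":0.06},{"travel":[0,0,0],"delta_rot":[0,0,-8.21],"grip":0.06},{"travel":[0,0,0],"delta_rot":[0,0,-8.21],"grip":0.06},{"travel":[0,0,0],"delta_rot":[0,0,-8.21],"grip":0.06},{"travel":[0,0,0],"delta_rot":[0,0,-8.21],"grip":0.06},{"travel":[0,0,0],"delta_rot":[0,0,-8.21],"grip":0.06},{"travel":[0,0,0],"delta_rot":[0,0,-8.21],"grip":0.06},{"travel":[0,0,0],"delta_rot":[0,0,-8.21],"grip":0.06},{"travel":[0,0,0],"delta_rot":[0,0,0],"grip":0.06}]' >/dev/null
python3 - <<'E'
from h import *
rep()
a=eyes.grab_frame("wrist")
print([(n,[(np.round(q["point"],3),round(q["p"],2)) for q in nets.spot_point("wrist",n)[:1]]) for n in ["pointer_tip","wheel_centre"]])
b=eyes.grab_frame("scene")[140:290,200:400]
cv2.imwrite("pics/p3.png",np.hstack([cv2.resize(a,(400,300)),cv2.resize(b,(400,300))])[...,::-1])
E
```

```text
t 10.3 press xy [-0.0013  0.2521] z 0.3363 yaw_y 10.97 z [ 0.011  0.002 -1.   ] F press [1.74 0.75 0.39] T [-0.04  0.03 -0.04] j [ 0.21  0.2   1.33 -0.    1.6   0.02]
t 12.2 press xy [-0.0239 -0.0807] z 0.329 yaw_y 84.92 z [-0.001  0.    -1.   ] F press [ 0.26  0.22 -0.05] T [ 0.02  0.04 -0.08] j [-0.4   0.23  1.31 -0.    1.6  -1.88]
[('pointer_tip', [(array([0.566, 0.088, 0.238]), 0.73)]), ('wheel_centre', [(array([ 0.554, -0.03 ,  0.254]), 0.56)])]
```

View pics/p3.png

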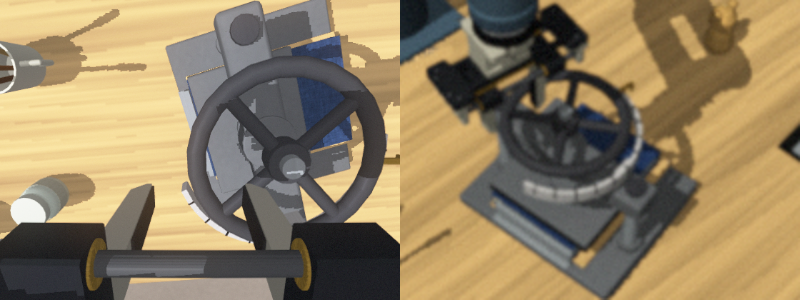

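```bash
python3 -m crank '[{"travel":[0,-0.001,0.0313],"delta_rot":[0,0,0],"grip":0.06},{"travel":[0,0,0.0313],"delta_rot":[0,0,0],"grip":0.06},{"travel":[0,0,0.0313],"delta_rot":[0,0,0],"grip":0.06},{"travel":[0,0,0],"delta_rot":[0,0,0],"grip":0.06}]' >/dev/null; python3 -c "from h import *;rep()"
python3 -m crank '[{"travel":[0,0,0],"delta_rot":[0,0,0],"grip":0.0},{"travel":[0,0,0],"delta_rot":[0,0,0],"grip":0.0},{"travel":[0,0,0],"delta_rot":[0,0,0],"grip":0.0},{"travel":[0,0,0],"delta_rot":[0,0,0],"grip":0.0},{"travel":[0,0,0],"delta_rot":[0,0,0],"grip":0.0},{"travel":[0,0,0],"delta_rot":[0,0,0],"grip":0.0}]' 40; python3 -c "from h import *;rep()"
```

```text
t 12.8 press xy [-0.0262 -0.0803] z 0.2316 yaw_y 84.75 z [-0.008  0.003 -1.   ] F press [-0.04  0.   -0.14] T [ 0.    0.01 -0.04] j [-0.4   0.27  1.49 -0.    1.39 -1.88]
time: 13.4
tool_pos: [0.5469, -0.1133, 0.2365]
tool_rot: [0.045, 0.999, -0.001, 0.0]
wrist_force: [-0.2, 1.8, 2.7]
finger_gap: 0.0171
finger_force: 40.1
t 13.4 press xy [-0.0238 -0.0826] z 0.2365 yaw_y 84.85 z [ 0.001 -0.002 -1.   ] F press [0.13 1.83 2.65] T [0.49 0.03 0.24] j [-0.4   0.26  1.49 -0.    1.39 -1.88]
```

```bash
cat >> h.py <<'E'
def w(tag=""):
    s=bot.observe(); p=np.array(s["tool_pos"])[:2]-AX; F=np.array(s["wrist_force"]); T=np.array(s["ft_torque"])
    r=np.hypot(*p); e=p/r; t=np.array([e[1],-e[0]]) # clockwise tangent
    M=R.from_quat(s["tool_rot"]).as_matrix(); yaw=np.degrees(np.arctan2(M[1,1],M[0,1]))
    ang=np.degrees(np.arctan2(-p[1],-p[0]))
    tau=p[0]*F[1]-p[1]*F[0]+T[2]
    line=[s["time"],84.8-ang,84.8-yaw,r*1e3,s["tool_pos"][2]*1e3,F[:2]@t,F[:2]@e,F[2],T[2],tau,s["finger_gap"]*1e3]
    print(tag,"t %.1f ang %.2f yaw %.2f r %.1f z %.1f Ft %.2f Fr %.2f Fz %.2f Tz %.3f tau %.3f gap %.1f"%tuple(line))
    open("log.txt","a").write(" ".join("%.4f"%x for x in line)+"\n")
E
cat > w.sh <<'E'
python3 -c "from h import *;w()"
E
sh w.sh
python3 -m crank '[{"travel":[0.00297,0.00005,0.00017],"delta_rot":[0,0,2],"grip":0},{"travel":[0.00297,0.00005,0.00017],"delta_rot":[0,0,2],"grip":0},{"travel":[0.00297,0.00005,0.00017],"delta_rot":[0,0,2],"grip":0}]'>/dev/null; sh w.sh
python3 -m crank '[{"travel":[0.00297,0.00005,0.00017],"delta_rot":[0,0,2],"grip":0},{"travel":[0.00297,0.00005,0.00017],"delta_rot":[0,0,2],"grip":0}]'>/dev/null; sh w.sh
python3 -m crank '[{"travel":[0.00297,0.00005,0.00017],"delta_rot":[0,0,2],"grip":0},{"travel":[0.00297,0.00005,0.00017],"delta_rot":[0,0,2],"grip":0}]'>/dev/null; sh w.sh
```

```text
t 13.4 ang -0.11 yaw -0.05 r 86.0 z 236.5 Ft 0.38 Fr -1.79 Fz 2.65 Tz 0.241 tau 0.208 gap 17.1
 t 13.7 ang 4.86 yaw 6.00 r 86.0 z 236.1 Ft -4.82 Fr 1.88 Fz -1.03 Tz 0.407 tau 0.822 gap 17.0
 t 13.9 ang 8.81 yaw 10.00 r 86.0 z 235.8 Ft -4.65 Fr 3.04 Fz -1.51 Tz 0.385 tau 0.785 gap 17.4
 t 14.1 ang 12.77 yaw 14.00 r 86.1 z 235.4 Ft -5.17 Fr 3.07 Fz -2.11 Tz 0.391 tau 0.836 gap 17.2
```

```bash
python3 -m crank '[{"travel":[0.00297,0.00005,0.00017],"delta_rot":[0,0,2],"grip":0},{"travel":[0.00297,0.00005,0.00017],"delta_rot":[0,0,2],"grip":0}]'>/dev/null; sh w.sh
python3 -m crank '[{"travel":[0.00297,0.00005,0.00017],"delta_rot":[0,0,2],"grip":0},{"travel":[0.00297,0.00005,0.00017],"delta_rot":[0,0,2],"grip":0}]'>/dev/null; sh w.sh
python3 -m crank '[{"travel":[0.00297,0.00005,0.00017],"delta_rot":[0,0,2],"grip":0},{"travel":[0.00297,0.00005,0.00017],"delta_rot":[0,0,2],"grip":0}]'>/dev/null; sh w.sh
python3 -m crank '[{"travel":[0.00297,0.00005,0.00017],"delta_rot":[0,0,2],"grip":0},{"travel":[0.00297,0.00005,0.00017],"delta_rot":[0,0,2],"grip":0}]'>/dev/null; sh w.sh
python3 -m crank '[{"travel":[0.00297,0.00005,0.00017],"delta_rot":[0,0,2],"grip":0},{"travel":[0.00297,0.00005,0.00017],"delta_rot":[0,0,2],"grip":0}]'>/dev/null; sh w.sh
python3 -m crank '[{"travel":[0.00297,0.00005,0.00017],"delta_rot":[0,0,2],"grip":0},{"travel":[0.00297,0.00005,0.00017],"delta_rot":[0,0,2],"grip":0}]'>/dev/null; sh w.sh
python3 -m crank '[{"travel":[0.00297,0.00005,0.00017],"delta_rot":[0,0,2],"grip":0},{"travel":[0.00297,0.00005,0.00017],"delta_rot":[0,0,2],"grip":0}]'>/dev/null; sh w.sh
```

```text
t 14.3 ang 16.72 yaw 18.01 r 86.1 z 235.1 Ft -5.73 Fr 3.22 Fz -0.70 Tz 0.390 tau 0.883 gap 17.0
 t 14.5 ang 20.71 yaw 22.01 r 86.1 z 234.7 Ft -5.40 Fr 1.64 Fz -0.69 Tz 0.380 tau 0.845 gap 17.0
 t 14.7 ang 24.68 yaw 26.01 r 86.1 z 234.4 Ft -5.10 Fr 3.57 Fz -1.57 Tz 0.350 tau 0.790 gap 16.9
 t 14.9 ang 28.62 yaw 30.02 r 86.1 z 234.0 Ft -5.02 Fr 2.99 Fz -1.47 Tz 0.358 tau 0.790 gap 16.8
 t 15.1 ang 32.61 yaw 34.02 r 86.1 z 233.7 Ft -5.37 Fr 2.88 Fz -1.96 Tz 0.322 tau 0.784 gap 16.9
 t 15.3 ang 36.58 yaw 38.02 r 86.0 z 233.3 Ft -5.48 Fr 3.56 Fz -1.99 Tz 0.331 tau 0.802 gap 16.9
 t 15.5 ang 40.55 yaw 42.02 r 86.0 z 232.9 Ft -6.17 Fr 2.18 Fz -0.90 Tz 0.299 tau 0.830 gap 17.2
```

```bash
python3 -m crank '[{"travel":[0.00297,0.00005,0.00017],"delta_rot":[0,0,2],"grip":0},{"travel":[0.00297,0.00005,0.00017],"delta_rot":[0,0,2],"grip":0}]'>/dev/null; sh w.sh
python3 -m crank '[{"travel":[0.00297,0.00005,0.00017],"delta_rot":[0,0,2],"grip":0},{"travel":[0.00297,0.00005,0.00017],"delta_rot":[0,0,2],"grip":0}]'>/dev/null; sh w.sh
python3 -m crank '[{"travel":[0.00297,0.00005,0.00017],"delta_rot":[0,0,2],"grip":0},{"travel":[0.00297,0.00005,0.00017],"delta_rot":[0,0,2],"grip":0}]'>/dev/null; sh w.sh
python3 -m crank '[{"travel":[0.00297,0.00005,0.00017],"delta_rot":[0,0,2],"grip":0},{"travel":[0.00297,0.00005,0.00017],"delta_rot":[0,0,2],"grip":0}]'>/dev/null; sh w.sh
python3 -m crank '[{"travel":[0.00297,0.00005,0.00017],"delta_rot":[0,0,2],"grip":0},{"travel":[0.00297,0.00005,0.00017],"delta_rot":[0,0,2],"grip":0}]'>/dev/null; sh w.sh
python3 -m crank '[{"travel":[0.00297,0.00005,0.00017],"delta_rot":[0,0,2],"grip":0},{"travel":[0.00297,0.00005,0.00017],"delta_rot":[0,0,2],"grip":0}]'>/dev/null; sh w.sh
```

```text
t 15.7 ang 44.54 yaw 46.03 r 86.0 z 232.6 Ft -6.21 Fr 2.22 Fz -1.91 Tz 0.275 tau 0.809 gap 17.2
 t 15.9 ang 48.52 yaw 50.03 r 86.0 z 232.2 Ft -6.10 Fr 2.42 Fz -0.74 Tz 0.262 tau 0.786 gap 17.0
 t 16.1 ang 52.50 yaw 54.03 r 85.9 z 231.9 Ft -7.37 Fr 2.99 Fz -1.36 Tz 0.283 tau 0.916 gap 17.3
 t 16.3 ang 56.48 yaw 58.03 r 85.8 z 231.5 Ft -7.26 Fr 2.53 Fz -0.98 Tz 0.206 tau 0.829 gap 17.2
 t 16.5 ang 60.46 yaw 62.03 r 85.8 z 231.2 Ft -7.42 Fr 3.40 Fz -1.29 Tz 0.201 tau 0.838 gap 16.9
 t 16.7 ang 64.44 yaw 66.03 r 85.7 z 230.8 Ft -7.19 Fr 2.22 Fz -0.80 Tz 0.271 tau 0.887 gap 17.1
```

```bash
python3 -m crank '[{"travel":[0.00297,0.00005,0.00017],"delta_rot":[0,0,2],"grip":0},{"travel":[0.00297,0.00005,0.00017],"delta_rot":[0,0,2],"grip":0}]'>/dev/null; sh w.sh
python3 -m crank '[{"travel":[0.00297,0.00005,0.00017],"delta_rot":[0,0,2],"grip":0},{"travel":[0.00297,0.00005,0.00017],"delta_rot":[0,0,2],"grip":0}]'>/dev/null; sh w.sh
python3 -m crank '[{"travel":[0.00297,0.00005,0.00017],"delta_rot":[0,0,2],"grip":0},{"travel":[0.00297,0.00005,0.00017],"delta_rot":[0,0,2],"grip":0}]'>/dev/null; sh w.sh
python3 -m crank '[{"travel":[0.00297,0.00005,0.00017],"delta_rot":[0,0,2],"grip":0},{"travel":[0.00297,0.00005,0.00017],"delta_rot":[0,0,2],"grip":0}]'>/dev/null; sh w.sh
```

```text
t 16.9 ang 68.46 yaw 70.04 r 85.6 z 230.4 Ft -7.15 Fr 1.41 Fz 0.14 Tz 0.182 tau 0.794 gap 16.7
 t 17.1 ang 72.44 yaw 74.04 r 85.5 z 230.1 Ft -6.97 Fr 1.45 Fz -0.03 Tz 0.212 tau 0.807 gap 17.0
 t 17.3 ang 76.44 yaw 78.03 r 85.4 z 229.8 Ft -7.03 Fr 1.92 Fz 0.34 Tz 0.167 tau 0.767 gap 17.4
 t 17.5 ang 80.43 yaw 82.04 r 85.3 z 229.4 Ft -7.05 Fr 1.14 Fz -0.05 Tz 0.122 tau 0.723 gap 17.1
```

```bash
cat > pt.py <<'E'
from h import *
for c in ["top","scene"]:
    eyes.grab_frame(c)
    for q in nets.spot_point(c,"pointer_tip")[:1]:
        d=np.array(q["point"])[:2]-AX; print(c,round(q["p"],2),np.round(q["point"],3),"pointer deg press",np.degrees(np.arctan2(d@V,d@U)).round(1),"turned",(84.8-np.degrees(np.arctan2(d[1],d[0]))).round(1))
E
python3 pt.py; sh w.sh
```

```text
top 0.9 [ 0.671 -0.026  0.233] pointer deg press -10.1 turned 83.9
scene 0.89 [ 0.675 -0.028  0.233] pointer deg press -11.2 turned 85.0
 t 17.7 ang 80.74 yaw 81.95 r 85.3 z 229.3 Ft -6.62 Fr 1.25 Fz 1.15 Tz 0.076 tau 0.641 gap 17.2
```

```bash
python3 -m crank '[{"travel":[0.00297,0.00005,0.00017],"delta_rot":[0,0,2],"grip":0},{"travel":[0.00297,0.00005,0.00017],"delta_rot":[0,0,2],"grip":0}]'>/dev/null; sh w.sh
python3 -m crank '[{"travel":[0.00297,0.00005,0.00017],"delta_rot":[0,0,2],"grip":0},{"travel":[0.00297,0.00005,0.00017],"delta_rot":[0,0,2],"grip":0}]'>/dev/null; sh w.sh
python3 -m crank '[{"travel":[0.00297,0.00005,0.00017],"delta_rot":[0,0,2],"grip":0},{"travel":[0.00297,0.00005,0.00017],"delta_rot":[0,0,2],"grip":0}]'>/dev/null; sh w.sh
python3 -m crank '[{"travel":[0.00297,0.00005,0.00017],"delta_rot":[0,0,2],"grip":0},{"travel":[0.00297,0.00005,0.00017],"delta_rot":[0,0,2],"grip":0}]'>/dev/null; sh w.sh
python3 -m crank '[{"travel":[0.00297,0.00005,0.00017],"delta_rot":[0,0,2],"grip":0},{"travel":[0.00297,0.00005,0.00017],"delta_rot":[0,0,2],"grip":0}]'>/dev/null; sh w.sh
```

```text
t 17.9 ang 84.40 yaw 86.04 r 85.2 z 229.0 Ft -7.63 Fr 1.01 Fz -0.77 Tz 0.129 tau 0.780 gap 17.3
 t 18.1 ang 88.37 yaw 90.03 r 85.1 z 228.6 Ft -8.42 Fr 0.26 Fz 0.04 Tz 0.190 tau 0.907 gap 16.8
 t 18.3 ang 92.31 yaw 94.03 r 85.0 z 228.3 Ft -8.39 Fr -0.23 Fz -0.60 Tz 0.180 tau 0.893 gap 17.0
 t 18.5 ang 96.25 yaw 98.03 r 84.9 z 228.0 Ft -8.53 Fr -0.61 Fz 0.17 Tz 0.217 tau 0.941 gap 16.6
 t 18.7 ang 100.18 yaw 102.03 r 84.7 z 227.7 Ft -9.40 Fr -0.71 Fz 0.90 Tz 0.212 tau 1.009 gap 16.8
```

```bash
python3 -m crank '[{"travel":[0.00297,0.00005,0.00017],"delta_rot":[0,0,2],"grip":0},{"travel":[0.00297,0.00005,0.00017],"delta_rot":[0,0,2],"grip":0}]'>/dev/null; sh w.sh
python3 -m crank '[{"travel":[0.00297,0.00005,0.00017],"delta_rot":[0,0,2],"grip":0},{"travel":[0.00297,0.00005,0.00017],"delta_rot":[0,0,2],"grip":0}]'>/dev/null; sh w.sh
python3 -m crank '[{"travel":[0.00297,0.00005,0.00017],"delta_rot":[0,0,2],"grip":0},{"travel":[0.00297,0.00005,0.00017],"delta_rot":[0,0,2],"grip":0}]'>/dev/null; sh w.sh
python3 -m crank '[{"travel":[0.00297,0.00005,0.00017],"delta_rot":[0,0,2],"grip":0},{"travel":[0.00297,0.00005,0.00017],"delta_rot":[0,0,2],"grip":0}]'>/dev/null; sh w.sh
cat > fit.py <<'E'
import numpy as np
from scipy.optimize import curve_fit
L=np.loadtxt("log.txt"); L=L[(L[:,1]>3)&(abs(L[:,0]-17.7)>.05)]
a,tau=L[:,1],L[:,9]
f=lambda x,c,b,s:c+s*np.clip(np.radians(x-b),0,None)
for lo in (3,40,64):
    m=a>lo
    for g,n in ((lambda x,c,b:f(x,c,b,.8),2),(f,3)):
        p,C=curve_fit(g,a[m],tau[m],[.8,86,.8][:n]); print(lo,p.round(3),np.sqrt(np.diag(C)).round(3))
E
python3 fit.py
```

```text
t 18.9 ang 104.06 yaw 106.03 r 84.6 z 227.3 Ft -9.69 Fr -0.52 Fz 0.64 Tz 0.218 tau 1.038 gap 16.9
 t 19.1 ang 108.00 yaw 110.03 r 84.5 z 227.0 Ft -10.51 Fr -1.69 Fz 0.80 Tz 0.255 tau 1.143 gap 17.0
 t 19.3 ang 111.92 yaw 114.03 r 84.4 z 226.6 Ft -10.37 Fr -1.93 Fz 2.79 Tz 0.275 tau 1.151 gap 17.3
 t 19.5 ang 115.86 yaw 118.02 r 84.3 z 226.3 Ft -11.75 Fr -2.15 Fz 2.49 Tz 0.300 tau 1.291 gap 17.1
3 [ 0.814 85.488] [0.009 1.254]
3 [ 0.814 85.511  0.801] [0.009 2.377 0.097]
40 [ 0.814 85.448] [0.013 1.515]
40 [ 0.814 85.471  0.801] [0.014 2.722 0.107]
64 [ 0.796 84.298] [0.02  1.778]
64 [ 0.794 84.404  0.813] [0.019 2.882 0.105]
```

```bash
python3 -m crank '[{"travel":[0.00297,0.00005,0.00017],"delta_rot":[0,0,2],"grip":0},{"travel":[0.00297,0.00005,0.00017],"delta_rot":[0,0,2],"grip":0}]'>/dev/null; sh w.sh
python3 -m crank '[{"travel":[0.00297,0.00005,0.00017],"delta_rot":[0,0,2],"grip":0},{"travel":[0.00297,0.00005,0.00017],"delta_rot":[0,0,2],"grip":0}]'>/dev/null; sh w.sh
python3 -m crank '[{"travel":[0.00297,0.00005,0.00017],"delta_rot":[0,0,2],"grip":0},{"travel":[0.00297,0.00005,0.00017],"delta_rot":[0,0,2],"grip":0}]'>/dev/null; sh w.sh
python3 fit.py; python3 pt.py; sh w.sh
```

```text
t 19.7 ang 119.79 yaw 122.02 r 84.2 z 226.0 Ft -12.22 Fr -2.64 Fz 2.64 Tz 0.225 tau 1.254 gap 17.0
 t 19.9 ang 123.70 yaw 126.02 r 84.1 z 225.6 Ft -12.44 Fr -3.29 Fz 2.90 Tz 0.361 tau 1.407 gap 17.2
 t 20.1 ang 127.63 yaw 130.02 r 83.9 z 225.3 Ft -12.32 Fr -4.12 Fz 4.32 Tz 0.388 tau 1.421 gap 17.3
3 [ 0.814 85.24 ] [0.009 1.122]
3 [ 0.814 86.019  0.828] [0.009 1.921 0.059]
40 [ 0.814 85.2  ] [0.013 1.367]
40 [ 0.814 85.98   0.828] [0.013 2.189 0.065]
64 [ 0.796 84.031] [0.02  1.681]
64 [ 0.793 84.535  0.828] [0.018 2.382 0.063]
top 0.76 [ 0.635 -0.111  0.231] pointer deg press -57.1 turned 130.9
scene 0.69 [ 0.638 -0.115  0.23 ] pointer deg press -57.0 turned 130.8
 t 20.3 ang 127.91 yaw 129.95 r 83.9 z 225.2 Ft -11.34 Fr -4.43 Fz 1.94 Tz 0.177 tau 1.128 gap 17.4
```

```bash
python3 -m crank '[{"travel":[0.0025,0.00005,0.00015],"delta_rot":[0,0,1.7],"grip":0},{"travel":[0,0,0],"delta_rot":[0,0,0],"grip":0}]'>/dev/null; sh w.sh
python3 -m crank '[{"travel":[0,0,0],"delta_rot":[0,0,0],"grip":0.05},{"travel":[0,0,0],"delta_rot":[0,0,0],"grip":0.05},{"travel":[0,0,0],"delta_rot":[0,0,0],"grip":0.05},{"travel":[0,0,0],"delta_rot":[0,0,0],"grip":0.05}]'>/dev/null; sh w.sh; python3 pt.py
python3 -m crank '[{"travel":[0,0,-0.02],"delta_rot":[0,0,0],"grip":0.05},{"travel":[0,0,-0.04],"delta_rot":[0,0,0],"grip":0.05},{"travel":[0,0,-0.04],"delta_rot":[0,0,0],"grip":0.05},{"travel":[0,0,-0.03],"delta_rot":[0,0,0],"grip":0.05},{"travel":[0,0,0],"delta_rot":[0,0,0],"grip":0.05}]'>/dev/null; sh w.sh
python3 - <<'E'
from h import *
import pt
a=eyes.grab_frame("top")[150:270,180:340];b=eyes.grab_frame("scene")[140:260,220:380]
cv2.imwrite("pics/p4.png",cv2.resize(np.vstack([a,b]),None,fx=2.5,fy=2.5,interpolation=cv2.INTER_CUBIC)[...,::-1])
E
```

```text
t 20.5 ang 129.43 yaw 131.69 r 83.9 z 225.1 Ft -11.66 Fr -3.32 Fz 3.54 Tz 0.322 tau 1.300 gap 17.2
 t 20.9 ang 131.62 yaw 131.63 r 85.3 z 224.8 Ft -0.09 Fr -0.18 Fz -0.71 Tz -0.000 tau 0.007 gap 44.7
top 0.62 [ 0.636 -0.115  0.231] pointer deg press -57.9 turned 131.7
scene 0.92 [ 0.64  -0.118  0.228] pointer deg press -57.6 turned 131.4
 t 21.6 ang 132.34 yaw 131.63 r 83.8 z 359.6 Ft -0.00 Fr -0.11 Fz 0.52 Tz 0.001 tau 0.001 gap 50.0
top 0.8 [ 0.632 -0.117  0.23 ] pointer deg press -60.0 turned 133.8
scene 0.74 [ 0.636 -0.118  0.23 ] pointer deg press -58.9 turned 132.7
```

View pics/p4.png

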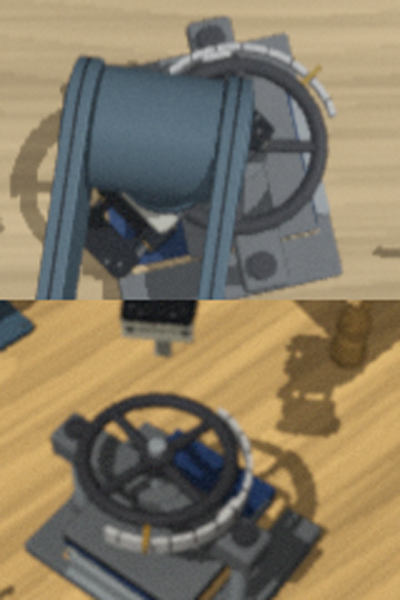

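The pictures show the gripper clear above the wheel. The brass pointer is about three divisions past the bite, the blue book still lies at the fence, and the bear stands where it was.

```bash
python3 -c "
from plant import bot
print(bot.sign_off())"
```

```text
the job is handed in; nothing more can be done
None
```

The job is handed in after about 22 s of robot time. The book was pushed home against the fence, and I screwed the wheel down about 45° past the bite, which I felt about 85° after starting to turn. The arm is lifted clear and went nowhere near the mug, jar or bear; no verdict came back from the judging.

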